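# Blow out the drilling jig's corner and hold an angle bracket hard in it

## Robot

A 6-joint arm with a two-finger parallel gripper is mounted at the origin on a cart in front of the work surface, level with it; the furniture and walls round the work are solid. World frame = base frame: x ahead of the robot, y to its left, z up, the work surface at z = 0. Lengths are in mm, angles in rad, forces in N, time in s.
With the tool pointing down it reaches from about 300 to 775 mm from the base axis. Payload 14.6 kg.
Tool frame: the origin (TCP) lies on the centre line of the jaws, within the pads' length; the fingertips stand 19 mm ahead of it and the grasp point (between the pads) is the TCP (bot.tip_reach is the distance from the TCP to the fingertips, in mm); y points along the fingers, x is the direction in which the jaws open and shut, and the axes are right-handed (so a half turn about y gives the same grasp; the last joint's range is limited). The gripper opens to 85 mm and grips with 20 to 120 N. Pads are 22 mm wide; open, the fingers measure 114 mm over their backs; the gripper's body (76 mm by 85 mm) begins 54 mm behind the grasp point. The pads swing forward as they close: fully open they stand 13 mm farther back than shut.
Start: joints at [-1.31, 0.3, 1.521, -0, 1.321, -0.067], TCP at [177.071, -520.707, 250.281] pointing down, gripper open.
Joint ranges: [-3.03, 3.03], [-0.79, 2.21], [0.23, 2.52], [-1.04, 4.18], [0, 3.07], [-2.55, 2.55]. Speed limits (rad/s): [2.22, 2.22, 2.57, 3.14, 3.14, 3.14].

## Interface

Orientations are given as a unit quaternion [w, x, y, z].
In Python, from rig import bot gives the robot as it stands. Calls block until the motion is done:
- bot.move_to(position, orientation): joint-space move of the TCP to a pose.
- bot.servo_line(position, attitude=None, speed=150, until_force=None): straight line of the TCP; attitude=None keeps the orientation; speed is the mean speed in mm/s. With until_force (N) it stops when the force on the tool has changed by that much, and returns True; else False.
- bot.move_joints(angles): joint-space move.
- bot.move_gripper(opening, grip_force=None): finger opening in mm; grip_force is the grip in N (None keeps the last); returns when the fingers have stopped.
- bot.dwell(seconds).
- bot.ik(position, orientation): joint angles nearest the present ones, or None.
- bot.read_state(): the state.
- bot.read_camera(name): name is "side" or "top"; returns a dict with "image" (420x560x3 uint8, blue, green, red), "depth" (420x560 float32, mm along the optical axis (not along the pixel's ray), 0 where there is no reading), "fovy" (degrees; the focal length in pixels is half the picture's height over the tangent of half this angle, whatever the lens; pixels are square), "cx", "cy" (the principal point, pixels), "k1" (the pictures are not rectified: a ray, as slopes to the right and down, at radius r is drawn at 1 + k1 r^2 times it, then the intrinsics apply), "eye" and "attitude" of the camera in the world. Camera axes: x right, y down, z forward; pixel columns grow to the right and rows downward; lengths in mm; the calibration is good to about 2 mm. A picture is of the moment at which its call begins.
A pose or a line that the arm cannot do raises bot.MotionError and nothing moves.
- bot.finish_job(): hands the job in, once; it reports no verdict.
The state is a dict: "clock": time; "joint_positions": joint angles; "qvel": joint speeds; "effort": joint torques, N m; "ee_pos": TCP position; "tool_rot": TCP orientation; "ft_force": force on the tool from outside, world axes, zero at the start; "moment": the same for the moment, N m; "grip_width": finger opening in mm.
Only numpy, scipy, OpenCV 4.12 (cv2) and the standard library are available. Lean on these libraries where they do the work, as an engineer would, in place of code of your own. Each camera call takes 0.05 s, during which the arm holds its last target. There are 200 camera calls.

## Task

Clear the corner of the drilling jig with the air gun fixed on it: squeeze the gun's trigger all the way home against the grip, keep it squeezed for about half a second, and let it spring back. Then take the aluminium angle bracket, set its foot flat on the jig's base with the back of its upright against the side fence and its end against the far fence, and press it firmly against both fences at once; finish still gripping it and pressing it there, ready for drilling, and do not let go.

Things in the scene. Friction and masses are not known exactly. Their poses are not given: they have to be found in the camera images.
- jig: Drilling jig, fixed: plywood base, x -115..95, y -130..130 mm, 18 mm thick. Origin on the table; x points to the far fence, y to the side fence (robot's left), z up. On its right part an air gun is fixed lying on its side: barrel along y, nozzle to the corner, pistol grip to -x, nothing on it over 85 mm above the table. The corner on the left is empty.
- far_fence: Far fence of the jig: light wooden strip 18 mm thick (x), 115 mm long (y), 16 mm high above the base. Its origin is the centre of its underside, its axes are the jig's; the inner face (facing -x) lies 9 mm from it.
- side_fence: Side (left) fence of the jig: light wooden strip 135 mm long (x), 18 mm thick (y), 16 mm high above the base. Its origin is the centre of its underside, its axes are the jig's; the inner face (facing -y) lies 9 mm from it.
- corner (a point): Inner corner of the jig where the inner faces of the two fences meet at the base's top, 18 mm above the table; jig position (60, 100, 18) mm. Its axes are the jig's: the part lies at its negative x and negative y. Friction of the bracket on the base and along the fences is about 0.6, so it can take up much of a push: press down only lightly.
- gun_grip (a point): Middle of the gun's fixed grip, 68 mm above the table; axes as the jig's. The grip is a bar 112 mm long (x), 24 mm thick (y), 26 mm high, with 37 mm of free space under it, so fingers can straddle grip and trigger from above. A pipe comes down at its near end, 55 mm and more to -x of this point.
- trigger_pad (a point): Where the trigger is squeezed: centre of the lever (10 mm thick, 20 mm high), level with the grip and on its +y side, 43 mm from the grip's middle line when released, about 17 mm less when squeezed home. Over their backs grip and trigger measure 60 mm released and 43 mm squeezed.
- trigger (a joint): Angle of the sprung trigger, 0 released, 0.35 rad at its stop (squeezed home towards the grip, -y). It springs back by itself; at the pad it takes about 3 N to start and 7 N to hold it home.
- bracket: Loose machined aluminium angle bracket, about 0.2 kg, standing on its foot. Foot 70 (x) x 50 (y) x 10 mm thick; upright plate 70 mm long (x), 60 mm high over the underside, at y +15..+25 mm: grip it across these 10 mm, above the 16 mm fences. Origin: centre of the foot's underside. Seated, its axes agree with the jig's and its origin is 35 mm to -x and 25 mm to -y of the corner.
- bracket_back (a point): Middle of the back of the bracket's upright: at (0, 25, 30) mm in the bracket's frame. This face goes against the side fence. A closed pencil box, 50 mm high, stands just beyond the bracket at the start: lift the bracket well over it and the gun.

How it is judged:
By the outcome, as a careful person would: the job done as asked, in the order asked, and still so for the second after the job is handed in, while the arm keeps its last pose, push and grip.
It also fails if it takes over 64 s, if anything falls off the work surface, if the arm or the gripper's body presses on something with over 40 N, if the wrist force passes 120 N, or if a joint passes its speed limit or range.

## Working session

There is one attempt and no reset: what is moved stays moved. The work goes in short steps, each a Python script; the robot and the scene stay as the last script left them, time stands still between calls to the robot, and variables do not carry over. Pictures are saved under pics/ and viewed, about 8 in all and at most 12, crops included, and the job is handed in when it is done.

```bash
ls; mkdir -p pics; cat > h.py <<'E'
import numpy as np, cv2
from scipy.spatial.transform import Rotation as R
from rig import bot
def q2R(q): return R.from_quat([q[1],q[2],q[3],q[0]])
def R2q(r): x=r.as_quat(); return [x[3],x[0],x[1],x[2]]
def cloud(c):
    d=c["depth"]; h,w=d.shape; f=h/2/np.tan(np.radians(c["fovy"])/2)
    K=np.array([[f,0,c["cx"]],[0,f,c["cy"]],[0,0,1]],float)
    u,v=np.meshgrid(np.arange(w),np.arange(h))
    n=cv2.undistortPointsIter(np.stack([u,v],-1).reshape(-1,1,2).astype(float),K,np.array([c["k1"],0,0,0.]),None,None,(3,50,1e-9)).reshape(h,w,2)
    P=np.dstack([n[...,0]*d,n[...,1]*d,d])
    W=P@q2R(c["attitude"]).as_matrix().T+np.array(c["eye"])
    W[d<=0]=np.nan
    return W
E
python3 - <<'E'
from h import *
for n in("top","side"):
    c=bot.read_camera(n); cv2.imwrite(f"pics/{n}0.png",c["image"]); np.save(f"{n}0.npy",cloud(c))
    print(n,c["eye"],c["attitude"],c["fovy"],c["k1"],c["cx"],c["cy"])
s=bot.read_state(); print(s)
E
```

```text
pics
top [417.11935829  84.51005621 937.62452851] [ 0.03808167 -0.69662088  0.71550412 -0.03637301] 52.27466232379984 0.04062656154666679 272.08238198745323 210.97022671117628
side [207.10683398 888.95745349 678.45371857] [ 0.07558754 -0.16773112  0.87361526 -0.4504988 ] 45.620285194164474 -0.1270029067439124 276.1704423518113 207.09840129118598
{'clock': 0.1, 'joint_positions': array([-1.30957540e+00,  3.00485414e-01,  1.52168040e+00,  1.35890837e-05,
        1.32082320e+00, -6.66072129e-02]), 'qvel': array([-1.57043275e-04, -1.01739083e-03, -1.56304885e-03,  4.09356803e-04,
        5.27756058e-05,  1.01009857e-03]), 'effort': array([-1.26825501e-01, -5.48214841e+01, -3.68522716e+01, -2.34794221e-02,
       -1.34705692e-01,  3.38167534e-03]), 'ee_pos': array([ 177.01808518, -520.44338142,  249.67147495]), 'tool_rot': array([ 0.57520488, -0.57457065,  0.41208681, -0.41133001]), 'ft_force': array([ 0.16993072,  0.05134313, -0.46809042]), 'moment': array([ 0.04695141, -0.02481339, -0.00609077]), 'grip_width': 85.22094177899582}
```

View pics/top0.png

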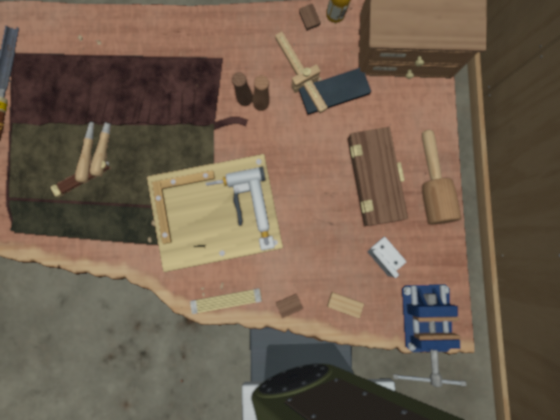

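View pics/side0.png

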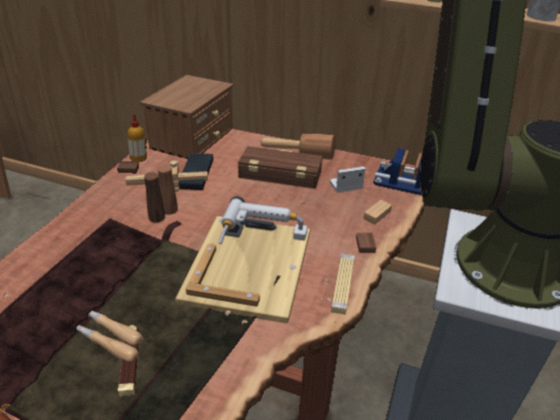

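Top view: jig with corners near (148,177), (265,156), (281,248), (165,270). The gun grip runs (255,185)-(267,243) and the trigger is at (238,208). The bracket is at (388,257), with the pencil box beyond it at (378,175). The side view agrees. Next I'll make enlarged crops and print heights.

```bash
python3 - <<'E'
from h import *
im=cv2.imread("pics/top0.png"); W=np.load("top0.npy")
a=cv2.resize(im[145:280,140:290],None,fx=4,fy=4,interpolation=cv2.INTER_CUBIC)
b=cv2.resize(im[225:285,360:415],None,fx=3.6*2.5,fy=9,interpolation=cv2.INTER_CUBIC)
cv2.imwrite("pics/a1.png",a); cv2.imwrite("pics/b1.png",b)
z=W[...,2]
np.set_printoptions(linewidth=250,suppress=True,precision=0)
print("table",np.nanmedian(z[280:300,300:330]),"base",np.nanmedian(z[215:235,190:220]))
def rect(m,name):
    p=W[m][:,:2]; r=cv2.minAreaRect(p.astype(np.float32)); print(name,len(p),r,np.nanmedian(z[m]))
def box(u0,u1,v0,v1):
    m=np.zeros(z.shape,bool); m[v0:v1,u0:u1]=1; return m
rect(box(143,287,150,275)&(z>12)&(z<24),"base")
rect(box(143,222,160,250)&(z>29)&(z<40),"fences")
rect(box(366,412,232,285)&(z>52)&(z<68),"upright")
rect(box(366,412,232,285)&(z>5)&(z<68),"bracket")
print(z[170:255:4,224:284:3]); print(z[234:282:3,366:412:3])
E
```

```text
table 0.36199378605726906 base 18.71982371514298
base 8846 ((514.8103637695312, 220.754638671875), (212.7413330078125, 281.7190246582031), 9.650789260864258) 18.698468307399082
fences 1039 ((527.6531372070312, 265.06353759765625), (138.15415954589844, 134.2491912841797), 8.91551685333252) 34.697123762481965
upright 195 ((397.762451171875, -141.03250122070312), (69.57601928710938, 10.332566261291504), 37.96320343017578) 59.81174536792889
bracket 812 ((406.1460266113281, -148.9008331298828), (76.76569366455078, 90.43536376953125), 42.89907455444336) 12.016210802276703
[[17. 21. 22. 22. 16. 19. 77. 77. 81. 79. 86. 82. 87. 85. 20.  2. -2.  2. -1.  3.]
 [18. 81. 81. 82. 79. 85. 83. 82. 83. 84. 83. 85. 84. 84. 17. -0.  2.  0.  1.  5.]
 [80. 84. 84. 84. 83. 83. 83. 81. 79. 82. 81. 80. 79. 79. 20. 16.  3.  1.  4.  3.]
 [74. 75. 82. 82. 77. 79. 78. 77. 76. 81. 83. 80. 76. 19. 18. 19.  0.  1.  0. -0.]
 [20. 19. 73. 69. 79. 77. 80. 77. 79. 79. 84. 81. 79. 20. 16. 19.  1.  2. -1.  1.]
 [16. 20. 21. 22. 81. 77. 76. 74. 75. 77. 83. 83. 82. 21. 18. 20.  1. -2.  3. -2.]
 [22. 18. 20. 21. 78. 20. 19.
[... 1672 characters left out ...]
 11.  2.  1.  2.  2.  3.  2.]
 [ 1. 27. 51. 59. 63.  9. 10. 11.  7. 10. 11.  4.  0.  1.  1.  3.]
 [ 0.  0. 31. 58. 60. 58. 10. 12. 11. 12.  9.  8.  3. -3.  2.  2.]
 [ 0.  3.  6. 34. 60. 60. 61. 12. 13. 13. 15. 11. 12.  2. -2.  1.]
 [ 1.  2.  2.  9. 37. 58. 60. nan 10. 11. 10. 10. 12. 11. -1. -1.]
 [-1.  2.  4.  1. 13. 41. 62. 59. 12. 11.  8. 11. 12. -1.  1.  4.]
 [ 1. -0.  2.  2.  2. 18. 44. 63. 60. 10. 14.  8. -2.  3.  1. -1.]
 [-2. -1. -2.  5.  1.  1. 20. 47. 59. 59.  8. -1.  2.  2.  2.  2.]
 [ 0.  0.  3.  1.  2. -3. -1. 25. 51. 59. 62.  1. -3.  1.  3.  1.]
 [-2.  1. -0. -1. -1. -0.  2.  0. 28. 56. 61.  1. -3.  2.  0. -2.]
 [ 2. -2. -0.  2. -1. -0.  0. -2.  0. -2. -1.  0.  0. -2.  3.  2.]]
```

View pics/a1.png

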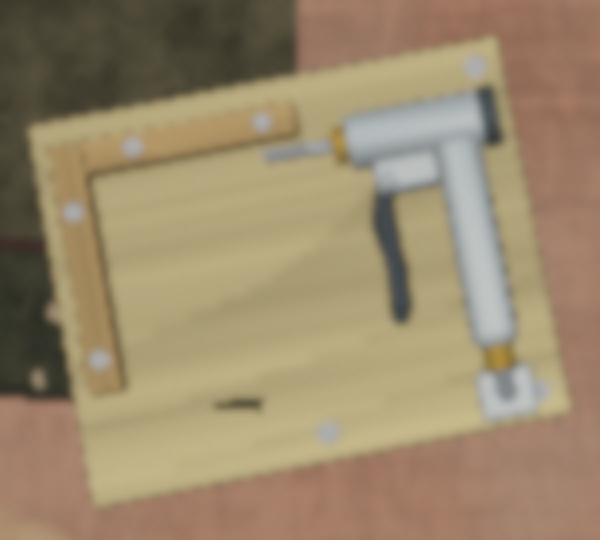

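View pics/b1.png

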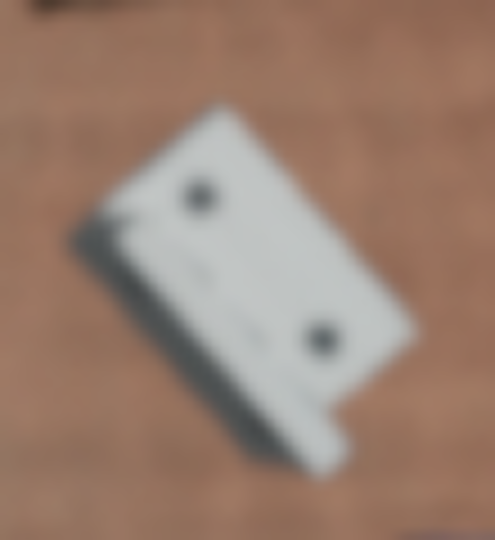

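The crops show the base corners at a1 (30,128), (495,40), (570,410), (97,505); the fence inner top corner at about (88,174); the lever from (385,190) to (402,320); and the grip from (460,140) to (495,345). In b1 the bracket's foot is to the upper right and its upright to the lower left. Next: fit the jig frame.

```bash
python3 - <<'E'
from h import *
W=np.load("top0.npy"); z=W[...,2]; c=bot.read_camera("top")
f=210/np.tan(np.radians(c["fovy"])/2); K=np.array([[f,0,c["cx"]],[0,f,c["cy"]],[0,0,1]])
def px(uv,h):
    n=cv2.undistortPointsIter(np.array([[uv]],float),K,np.array([c["k1"],0,0,0.]),None,None,(3,50,1e-9)).ravel()
    d=q2R(c["attitude"]).apply([*n,1]); e=np.array(c["eye"]); return (e+d*(h-e[2])/d[2])[:2]
crop=lambda u,v:((u+.5)/4-.5+140,(v+.5)/4-.5+145)
A=np.array([px(crop(*p),18) for p in[(30,128),(495,40),(570,410),(97,505)]])
B=np.array([(95,130),(95,-130),(-115,-130),(-115,130)],float)
r,_=R.align_vectors(np.c_[A-A.mean(0),0*A[:,:1]],np.c_[B-B.mean(0),0*B[:,:1]])
yaw=r.as_euler("zyx")[0]; M=r.as_matrix()[:2,:2]; t=A.mean(0)-M@B.mean(0)
print("yaw deg",np.degrees(yaw),"t",t,"resid",(A-(B@M.T+t)).round(1).tolist())
J=lambda p:(np.asarray(p)-t)@M
print("fence inner top corner (60,100)",J(px(crop(88,173),34)), "ends", J(px(crop(126,388),34)),J(px(crop(298,136),34)))
def box(u0,u1,v0,v1):
    m=np.zeros(z.shape,bool); m[v0:v1,u0:u1]=1; return m
g=J(W[box(246,275,150,240)&(z>60)&(z<95)][:,:2]); l=J(W[box(228,246,194,230)&(z>60)&(z<95)][:,:2])
for n,p in(("grip",g),("lever",l)):
  for x in range(-80,60,10):
    q=p[abs(p[:,0]-x)<5]
    if len(q)>3: print(n,x,len(q),np.percentile(q[:,1],[3,50,97]).round(1))
print(np.percentile(l[:,0],[1,99]))
m=box(143,222,160,250)&(z>29)&(z<40); q=J(W[m][:,:2]); 
s=q[(q[:,0]<40)]; print("side fence y",np.percentile(s[:,1],[2,50,98])); s=q[q[:,1]<85]; print("far x",np.percentile(s[:,0],[2,50,98]))
E
```

```text
yaw deg 9.737509830142917 t [525.9327058 211.8961051] resid [[-0.8, -1.1], [-2.6, 1.4], [1.4, 1.7], [2.0, -1.9]]
fence inner top corner (60,100) [60.16230343 98.82426805] ends [-56.50272541  98.57223935] [ 58.05405259 -14.39562007]
grip -80 39 [-105.7  -98.6  -91.1]
grip -70 59 [-109.4  -98.6  -88.1]
grip -60 58 [-110.2  -98.8  -87.7]
grip -50 59 [-109.3  -98.6  -87.4]
grip -40 60 [-109.3  -98.4  -87.4]
grip -30 57 [-109.3  -98.9  -87.2]
grip -20 59 [-109.7  -98.1  -87.3]
grip -10 56 [-109.7  -98.7  -88. ]
grip 0 58 [-109.4  -98.3  -87.5]
grip 10 66 [-109.6  -97.5  -79.2]
grip 20 80 [-109.4  -94.2  -79.4]
grip 30 103 [-120.7 -102.   -81.6]
grip 40 100 [-121.  -102.2  -83.7]
grip 50 77 [-120.9 -103.5  -85.7]
lever -50 25 [-59.9 -53.9 -49.1]
lever -40 27 [-60.4 -55.7 -50.8]
lever -30 29 [-61.3 -56.3 -51. ]
lever -20 26 [-60.6 -56.3 -51.1]
lever -10 32 [-60.3 -55.1 -48.8]
lever 0 30 [-60.3 -54.7 -47.9]
lever 10 15 [-60.2 -55.8 -50.2]
[-53.25929075   9.39562773]
side fence y [100.92817248 109.17323657 118.40265105]
far x [60.97815635 69.47670592 78.49739494]
```

```bash
cat >> h.py <<'E'
YAW=np.radians(9.74); T=np.array([525.93,211.9]); M=np.array([[np.cos(YAW),-np.sin(YAW)],[np.sin(YAW),np.cos(YAW)]])
def jw(x,y,z): return [*(M@[x,y]+T),z]
def ori(phi):
    X=np.array([np.cos(phi),np.sin(phi),0]);Y=np.array([0,0,-1.]); return R2q(R.from_matrix(np.c_[X,Y,np.cross(X,Y)]))
def st(tag=""):
    s=bot.read_state(); p=np.array(s["ee_pos"]); print(tag,"t%.1f"%s["clock"],"p",p.round(1),"jig",((p[:2]-T)@M).round(1),"Fjig",(np.array(s["ft_force"])[:2]@M).round(1),"Fz %.1f"%s["ft_force"][2],"w %.1f"%s["grip_width"],flush=True); return s
BY=np.radians(37.96); BO=np.array([410.1,-156.8])
E
python3 - <<'E'
from h import *
s=st(); print(q2R(s["tool_rot"]).as_matrix().round(2), bot.tip_reach)
for k in(np.pi/2,-np.pi/2):
    for n,p,ph in(("gun",jw(-30,-87.5,60),YAW+k),("gunhi",jw(-30,-87.5,160),YAW+k),("br",[397.8,-141,45],BY+k),("brhi",[397.8,-141,200],BY+k),("seat",jw(25,95,63),YAW+k),("seathi",jw(15,85,220),YAW+k)):
        j=bot.ik(p,ori(ph)); print(n,np.round(p),None if j is None else np.round(j,2))
E
```

```text
t0.1 p [ 177.  -520.4  249.7] jig [-467.8 -662.8] Fjig [-0.6  0.2] Fz -1.1 w 85.4
[[ 0.32 -0.    0.95]
 [-0.95  0.    0.32]
 [-0.   -1.    0.  ]] 19.0
gun [511. 121.  60.] [ 0.16  0.49  1.75 -0.    0.9  -1.58]
gunhi [511. 121. 160.] [ 0.16  0.34  1.69 -0.    1.11 -1.58]
br [ 398. -141.   45.] None
brhi [ 398. -141.  200.] None
seat [534. 310.  63.] [ 0.47  0.65  1.47 -0.    1.02 -1.27]
seathi [526. 298. 220.] [ 0.45  0.45  1.39 -0.    1.3  -1.29]
gun [511. 121.  60.] [ 0.16  0.49  1.75 -0.    0.9   1.56]
gunhi [511. 121. 160.] [ 0.16  0.34  1.69 -0.    1.11  1.56]
br [ 398. -141.   45.] [-0.43  0.34  2.04 -0.    0.77  0.48]
brhi [ 398. -141.  200.] [-0.43  0.07  1.92 -0.    1.15  0.48]
seat [534. 310.  63.] [ 0.47  0.65  1.47 -0.    1.02  1.87]
seathi [526. 298. 220.] [ 0.45  0.45  1.39 -0.    1.3   1.86]
```

```bash
python3 - <<'E'
from h import *
o=ori(YAW-np.pi/2)
bot.move_to(jw(-30,-87.5,180),o); st("hi")
bot.servo_line(jw(-30,-87.5,100),speed=150)
print(bot.servo_line(jw(-30,-87.5,60),speed=60,until_force=8)); st("down")
c=bot.read_camera("side"); cv2.imwrite("pics/s2.png",cv2.resize(c["image"][150:320,180:350],None,fx=3.5,fy=3.5,interpolation=cv2.INTER_CUBIC))
E
```

```text
hi t2.7 p [511.4 120.  180.1] jig [-29.9 -88.1] Fjig [ 0.2 -0.5] Fz 0.3 w 85.3
False
down t4.2 p [511.3 120.6  60.2] jig [-29.8 -87.5] Fjig [ 0.1 -1.3] Fz 0.4 w 85.5
```

View pics/s2.png

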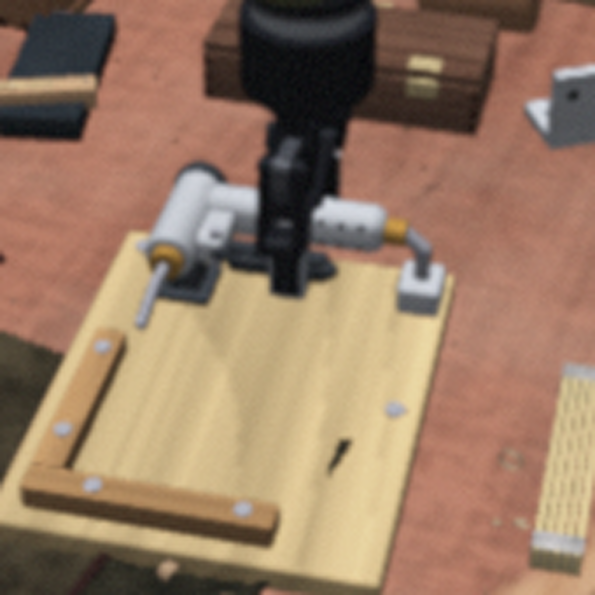

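The finger stands outside the lever, which is visible behind it at (230-335,262), with the grip between the fingers. Now squeeze.

```bash
python3 - <<'E'
from h import *
bot.move_gripper(35,30); st("closed")
bot.dwell(.3); c=bot.read_camera("top"); bot.dwell(.25); st("held")
cv2.imwrite("pics/t3.png",cv2.resize(c["image"][150:270,200:300],None,fx=5,fy=5,interpolation=cv2.INTER_CUBIC))
E
```

```text
closed t4.7 p [511.2 122.2  60.9] jig [-29.7 -85.9] Fjig [-3.  14.3] Fz 8.7 w 44.9
held t5.3 p [511.2 122.2  60.9] jig [-29.7 -85.9] Fjig [-3.  13.5] Fz 8.4 w 45.4
```

View pics/t3.png

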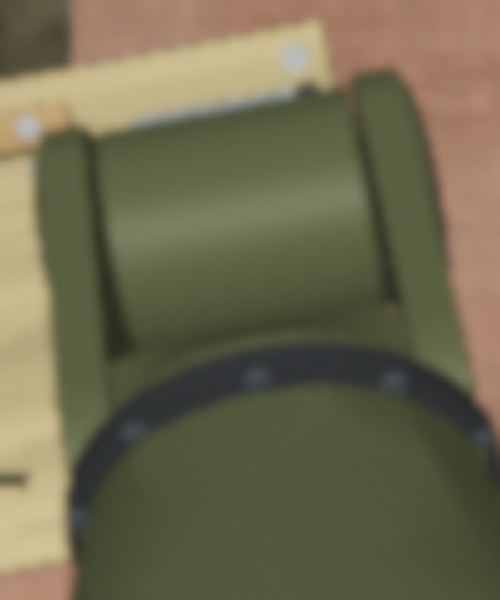

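The arm hides the gun from above. I'll do a brief firmness test: if the width doesn't shrink under double the grip, the trigger is at its stop. Then release.

```bash
python3 - <<'E'
from h import *
bot.move_gripper(35,50); print(np.mean([bot.read_state()["grip_width"] for _ in range(10)])); st("50N")
c=bot.read_camera("side"); cv2.imwrite("pics/s4.png",cv2.resize(c["image"][190:250,200:320],None,fx=6,fy=6,interpolation=cv2.INTER_CUBIC))
bot.move_gripper(85,30); bot.dwell(.15); st("open")
c=bot.read_camera("side"); cv2.imwrite("pics/s5.png",c["image"])
a=cv2.imread("pics/s4.png"); b=cv2.resize(c["image"][190:250,200:320],None,fx=6,fy=6,interpolation=cv2.INTER_CUBIC); cv2.imwrite("pics/s45.png",cv2.resize(np.vstack([a,b]),None,fx=.8,fy=.8))
E
```

```text
44.70208034757958
50N t5.5 p [511.3 122.1  61. ] jig [-29.7 -86. ] Fjig [-3.5 12.1] Fz 9.0 w 44.7
open t6.2 p [511.3 120.4  60.1] jig [-29.9 -87.7] Fjig [ 0.4 -0.1] Fz 0.6 w 84.8
```

View pics/s45.png

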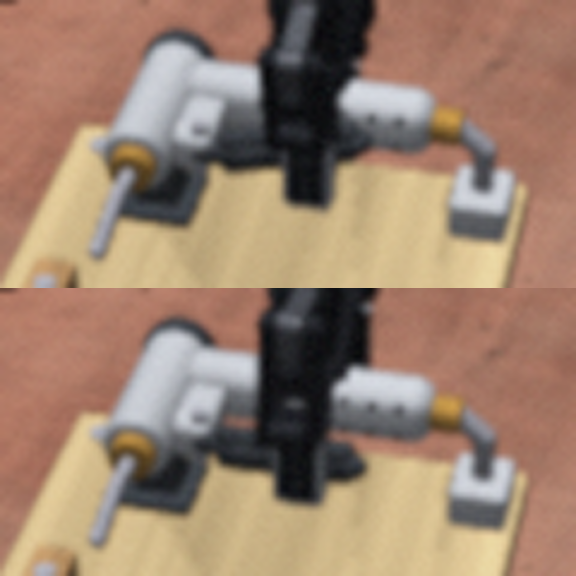

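Top half: squeezed, with the lever up against the grip and its tip behind the finger at (340,140). Bottom half: sprung back, lever at (220-360,455). The width stayed at 44.7 mm under 50 N, so the trigger was home. Now the bracket.

```bash
python3 - <<'E'
from h import *
bot.servo_line(jw(-30,-87.5,190),speed=200)
o=ori(BY-np.pi/2); p=[397.8,-141.0]
bot.move_to([*p,200],o); bot.move_gripper(42,60)
bot.servo_line([*p,90],speed=200)
print(bot.servo_line([*p,45],speed=70,until_force=8)); st("down")
bot.move_gripper(0,80); s=st("grip")
bot.servo_line([*np.array(s["ee_pos"])[:2],210],speed=150); st("up")
c=bot.read_camera("side"); cv2.imwrite("pics/s6.png",c["image"])
cv2.imwrite("pics/s6c.png",cv2.resize(c["image"][60:220,270:430],None,fx=3.5,fy=3.5,interpolation=cv2.INTER_CUBIC))
E
```

```text
False
down t10.2 p [ 398.  -141.1   45.3] jig [-185.8 -326.3] Fjig [ 0.  -0.5] Fz 0.4 w 41.8
grip t10.6 p [ 398.1 -141.2   45.5] jig [-185.7 -326.3] Fjig [-0.5 -0.4] Fz 6.1 w 8.9
up t11.8 p [ 397.8 -141.   209.2] jig [-186.  -326.2] Fjig [ 0.1 -1. ] Fz -1.6 w 9.4
```

View pics/s6c.png

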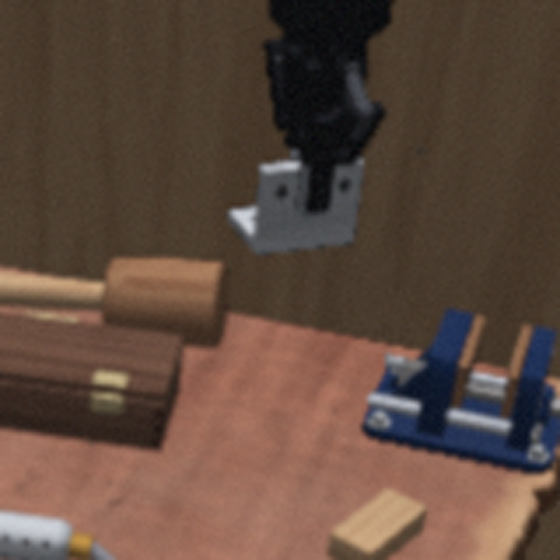

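The bracket is held level, fingers near its middle at (318,190). Carry it over the jig, lower it with a standoff, then touch down.

```bash
python3 - <<'E'
from h import *
o=ori(YAW-np.pi/2)
bot.move_to(jw(12,84,215),o); st("hi")
bot.servo_line(jw(12,84,78),speed=150); bot.dwell(.2); st("above")
c=bot.read_camera("top"); cv2.imwrite("pics/t7.png",c["image"])
print(bot.servo_line(jw(12,84,59),speed=15,until_force=4)); bot.dwell(.2); st("touch")
c=bot.read_camera("side"); cv2.imwrite("pics/s8.png",c["image"])
cv2.imwrite("pics/s8c.png",cv2.resize(c["image"][190:320,175:325],None,fx=4,fy=4,interpolation=cv2.INTER_CUBIC))
E
```

```text
hi t13.5 p [523.8 295.9 215. ] jig [12.1 83.1] Fjig [ 0.1 -0.3] Fz -1.9 w 8.9
above t14.8 p [523.8 296.8  78.8] jig [12.3 84.1] Fjig [-1.1 -0.5] Fz -1.3 w 9.1
True
touch t15.9 p [523.5 296.7  63.5] jig [12. 84.] Fjig [-0.8 -0.7] Fz 5.8 w 8.7
```

View pics/s8c.png

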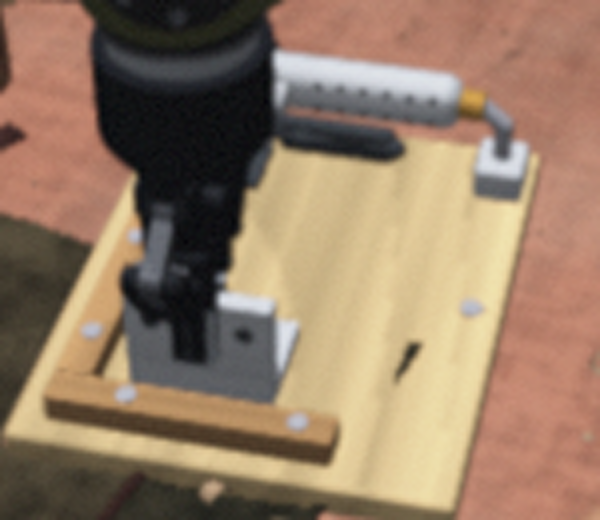

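Touchdown height 63.5 mm, as expected (63), clear of both fences. The bracket looks parallel to the side fence. Lighten the down force and slide against the far fence, then the side fence.

```bash
python3 - <<'E'
from h import *
z=63.2
bot.servo_line(jw(12,84,z),speed=10); bot.dwell(.2); st("light")
print(bot.servo_line(jw(34,84,z),speed=15,until_force=9)); bot.dwell(.2); s=st("x")
x=((np.array(s["ee_pos"])[:2]-T)@M)[0]
print(bot.servo_line(jw(x,104,z),speed=15,until_force=9)); bot.dwell(.2); s=st("y")
E
```

```text
light t16.4 p [523.7 296.8  63.5] jig [12.2 84.1] Fjig [-0.5 -0.2] Fz 5.3 w 8.4
True
x t17.6 p [536.2 299.   63.5] jig [24.8 84.1] Fjig [-1.4 -0.9] Fz 6.1 w 9.2
True
y t18.6 p [534.1 311.1  63.6] jig [24.9 96.4] Fjig [-1.5 -3. ] Fz 6.3 w 8.7
```

```bash
python3 - <<'E'
from h import *
bot.move_gripper(0,120); st("g")
x,y,z=24.9,96.4,63.4
for i in range(10):
    s=bot.read_state(); F=np.mean([np.array(bot.read_state()["ft_force"])[:2]@M for _ in range(5)],0)
    if F[0]>-16: x+=.5
    if F[1]>-16: y+=.5
    if max(F)<-16: break
    bot.servo_line(jw(x,y,z),speed=10); bot.dwell(.1); print(round(x,1),round(y,1),end=" "); st()
E
```

```text
g t18.9 p [534.1 311.1  63.6] jig [24.9 96.4] Fjig [-2.6 -3.8] Fz 7.1 w 8.7
25.4 96.9  t19.2 p [534.3 311.2  63.7] jig [25.  96.4] Fjig [-7.8 -5.6] Fz 10.0 w 8.3
25.9 97.4  t19.6 p [534.3 311.3  63.7] jig [25.1 96.5] Fjig [-12.2  -9.3] Fz 12.3 w 8.3
26.4 97.9  t19.9 p [534.4 311.4  63.7] jig [25.2 96.6] Fjig [-16.8 -12.8] Fz 16.2 w 8.3
26.4 98.4  t20.2 p [534.3 311.5  63.7] jig [25.1 96.7] Fjig [-17.7 -15.4] Fz 18.0 w 8.5
26.4 98.9  t20.6 p [534.3 311.5  63.7] jig [25.1 96.8] Fjig [-17.7 -19.7] Fz 20.2 w 8.3
```

Fz has risen to 20 N, so friction on the base could be taking up the push. Ease z upward.

```bash
python3 - <<'E'
from h import *
x,y,z=26.4,98.9,63.4
for i in range(8):
    s=bot.read_state(); 
    if np.mean([bot.read_state()["ft_force"][2] for _ in range(5)])<5: break
    z+=.4
    bot.servo_line(jw(x,y,z),speed=10); bot.dwell(.1); print(round(z,1),end=" "); s=st()
print(s["moment"], (q2R(s["tool_rot"]).as_matrix()).round(4))
c=bot.read_camera("side"); cv2.imwrite("pics/s9.png",c["image"])
cv2.imwrite("pics/s9c.png",cv2.resize(c["image"][220:310,180:300],None,fx=6,fy=6,interpolation=cv2.INTER_CUBIC))
E
```

```text
63.8  t20.9 p [534.3 311.5  63.7] jig [25.1 96.8] Fjig [-15.8 -18.7] Fz 14.5 w 8.5
64.2  t21.3 p [534.3 311.5  63.7] jig [25.1 96.7] Fjig [-13.6 -17.1] Fz 10.9 w 8.3
64.6  t21.6 p [534.4 311.5  63.8] jig [25.2 96.7] Fjig [-11.7 -16.5] Fz 6.2 w 8.4
65.0  t22.0 p [534.4 311.5  63.8] jig [25.2 96.7] Fjig [ -8.7 -16.6] Fz 2.8 w 8.2
[-2.98834415  0.79180208  0.03307229] [[ 0.1685 -0.0078  0.9857]
 [-0.9857 -0.0075  0.1685]
 [ 0.0061 -0.9999 -0.0089]]
```

View pics/s9c.png

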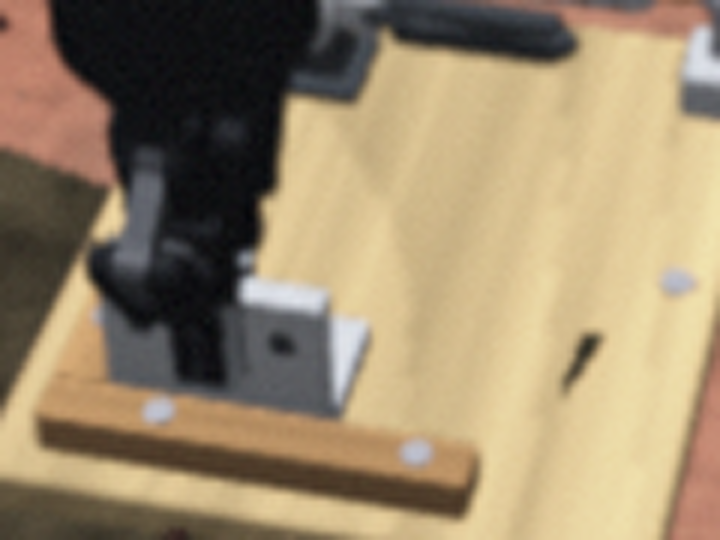

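The bracket is in the corner against both fences. The tool has leaned about 0.5° under load, so I'll level it, restore the x push and keep the down force light.

```bash
python3 - <<'E'
from h import *
x,y,z=26.4,98.9,65.0
Rd=q2R(ori(YAW-np.pi/2)); s=bot.read_state(); Rc=(Rd*q2R(s["tool_rot"]).inv())*Rd
for i in range(9):
    bot.servo_line(jw(x,y,z),R2q(Rc),speed=8); bot.dwell(.15); print(round(x,1),round(y,1),round(z,1),end=" "); s=st()
    F=np.mean([bot.read_state()["ft_force"] for _ in range(6)],0); Fj=F[:2]@M
    x+=np.clip((21+Fj[0])*.08,-.5,.5); y+=np.clip((20+Fj[1])*.08,-.5,.5); z+=np.clip((F[2]-4)*.06,-.4,.4)
    if abs(Fj[0]+21)<2 and abs(Fj[1]+20)<2 and abs(F[2]-4)<2: break
s=bot.read_state(); print("tooly",(q2R(s["tool_rot"]).as_matrix()[:,1]).round(4),s["moment"].round(2))
c=bot.read_camera("top"); cv2.imwrite("pics/t10.png",c["image"]); np.save("top10.npy",cloud(c))
c=bot.read_camera("side"); np.save("side10.npy",cloud(c)); cv2.imwrite("pics/s10.png",c["image"])
cv2.imwrite("pics/s10c.png",cv2.resize(c["image"][225:305,185:285],None,fx=7,fy=7,interpolation=cv2.INTER_CUBIC))
E
```

```text
26.4 98.9 65.0  t22.4 p [534.1 311.3  63.7] jig [24.9 96.6] Fjig [-10. -17.] Fz 3.4 w 8.3
26.9 99.1 65.0  t22.9 p [534.1 311.3  63.7] jig [24.9 96.6] Fjig [-15.  -19.9] Fz 8.3 w 8.4
27.4 99.1 65.2  t23.2 p [534.2 311.3  63.7] jig [24.9 96.6] Fjig [-17.9 -19.1] Fz 7.3 w 8.6
27.6 99.2 65.4  t23.6 p [534.2 311.4  63.7] jig [25.  96.6] Fjig [-19.5 -18.7] Fz 6.9 w 8.2
27.7 99.3 65.6  t24.1 p [534.2 311.4  63.7] jig [25.  96.6] Fjig [-18.8 -20.6] Fz 5.8 w 8.7
27.9 99.3 65.7  t24.4 p [534.2 311.4  63.7] jig [25.  96.6] Fjig [-20.  -19.6] Fz 5.6 w 8.5
tooly [-9.e-04  4.e-04 -1.e+00] [-4.02  2.6  -0.17]
```

View pics/s10c.png

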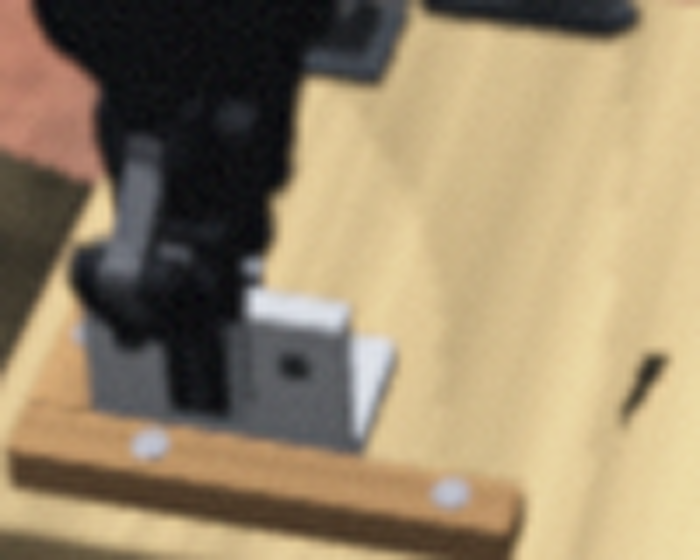

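The picture shows the bracket's back along the side fence (line (90,410)-(355,445)) and its end at the far fence (88,350). The tool is level and the forces sit near 20/20/6 N. One steadiness check, then hand in.

```bash
python3 - <<'E'
from h import *
bot.dwell(.6); st("steady"); bot.finish_job(); print("done")
E
```

```text
steady t25.1 p [534.2 311.4  63.7] jig [25.  96.7] Fjig [-19.5 -18.8] Fz 6.3 w 8.8
the job is handed in; nothing more can be done
done
```

The job is handed in at about 25 s (limit 64 s), with the arm still gripping the bracket and pressing it into the corner.

- **Air gun:** I squeezed the trigger to its stop and held it for about 0.8 s, somewhat longer than the half second asked. The width did not shrink when I raised the grip from 30 to 50 N, and the side view showed the lever against the grip. After release the side view showed it sprung back. The gripper read about 45 mm rather than the 43 mm given; I put that down to the lever's tilt under the pads.
- **Bracket:** I lifted it about 165 mm straight up, well above the pencil box and the gun, and lowered it clear of the fences. I then slid it against the far fence, then the side fence.
- **Last checks:**
  - The push was steady at about 19 N toward each fence and 6 N down.
  - The tool was level to about 0.1°, with 120 N of grip.
  - The tool was at jig (25.0, 96.7) mm, against an expected (25, 95). The 1.7 mm in y is within the camera calibration.
- **Corrections and limits:**
  - The down force first rose to about 20 N and the tool leaned about 0.5°. I corrected both before handing in.
  - How the push splits between fence contact and friction could not be measured directly.
  - The top view could not confirm the trigger squeeze, because the arm hid the gun.

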